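Draw the locking pin halfway and hold the tilt-out bin released

ROBOT

A 6-joint arm with a two-finger parallel gripper is mounted at the origin on the work surface. World frame = base frame: x ahead of the robot, y to its left, z up, the work surface at z = 0. Lengths are in m, angles in rad, forces in N, time in s.
With the tool pointing down it reaches from about 0.35 to 0.975 m from the base axis. Payload 7.1 kg.
Tool frame: the origin (TCP) lies on the centre line of the jaws, within the pads' length; the fingertips stand 11 mm ahead of it and the grasp point (between the pads) lies 8 mm behind it (robot.nose_length is the distance from the TCP to the fingertips, in m); z points along the fingers, y is the line along which they close (so a half turn about z gives the same grasp; the last joint's range is limited). The gripper opens to 88 mm and grips with 3 to 60 N. Pads are 20 mm wide; open, the fingers measure 115 mm over their backs; the gripper's body (75 mm by 178 mm) begins 61 mm behind the grasp point.
Start: joints at [-1.135, 0.423, 1.63, -0, 1.089, -0.019], TCP at [0.275, -0.561, 0.234] pointing down, gripper open.
Joint ranges: [-3, 3], [-0.9, 2.11], [0.09, 2.58], [-1.31, 4.45], [0.11, 2.69], [-2.54, 2.54]. Speed limits (rad/s): [2.39, 2.39, 3.01, 3.14, 3.14, 3.14].

INTERFACE

Orientations are given as a unit quaternion [x, y, z, w].
In Python, from plant import robot gives the robot as it stands.
- The arm moves only by the tool step_arm, never from a script. Its argument "targets" is a list of rows, each a list of 7 numbers: the shift along the world's x, y, z normalised to -1 to 1, where 1 is 400 mm, then the turn, a rotation vector about the world's x, y, z normalised to -1 to 1, where 1 is 360 degrees, then the opening in per cent of the stroke, from 0 (shut) to 100 (fully open). In form: [[dx, dy, dz, rx, ry, rz, gripper], ...]. A call has 1 to 20 rows; each row shifts and turns the commanded pose from where the row before left it; what a row does not reach is not made up. A row lasts 1/10 s, in which the tool goes at most 50 mm and 8.59 degrees, less where a joint would pass 70% of its speed; a pose out of reach is approached as far as the arm can. A call with a number of a shift or a turn outside -1 to 1 is refused whole. A call with a gripper value outside its range is refused whole. The fingers move at their own pace and stop on an object; the grip force is fixed at half the most. Time passes only in rows, so rows that do not move let the fingers close. It gives the time, the measured TCP pose, the force, the opening and the grip force at its end, in the units of the state.
- robot.read_state(): the state, without advancing time (a new reading comes with each control period).
- robot.camera(name): name is "scene" or "top" or "wrist"; returns (picture, depth): 384x512x3 uint8, red, green, blue; 384x512 float32, m along the optical axis (not along the pixel's ray), 0 where there is no reading.
- robot.get_calibration(name): a dict with "fx", "fy", "cx", "cy" (pixels), "extrinsics" (4x4, takes a point from world to camera coordinates); the wrist camera has in their place "mount" (4x4, takes a point from camera to tool coordinates, whose origin is the TCP and whose axes are the flange's). Camera axes: x right, y up, looking along -z (the intrinsics and any distortion apply to the point x, -y, -z); pixel columns grow to the right and rows downward; lengths in m; the calibration is good to about 2 mm. A picture is of the moment at which its call begins: read the wrist's pose just before it. get_calibration takes no time and is no camera call.
- robot.job_done(): hands the job in; it is judged then, once.
Trained networks look in the newest picture that a camera, given by its name, has taken for a name from the list of things; names that differ only in an ending like _2 or _b are one class to them, and where a whole thing is asked for, a point or a joint stands for the part that bears it (a point fixed in the world has none). Each returns a list of dicts, best first, with "confidence" (0 to 1); they miss things now and then, are a little off and sometimes report something else, mostly with a low value. They report only what shows in the picture. A call takes as long as a camera call. They do not tell look-alikes from the thing itself.
- robot.recognise(name, camera): "extent" ([left, top, width, height] in pixels, round what is visible of it).
- robot.trace(name, camera): "region" (384x512 bool, what is visible of it) and "extent" ([left, top, width, height] in pixels, round what is visible of it).
- robot.pinpoint(name, camera): "pixel" ([column, row] in pixels: a listed point, or the origin of a listed thing).
The state is a dict: "t": time; "joints": joint angles; "joint_vel": joint speeds; "joint_torque": joint torques, N m; "position": TCP position; "tcp_rot": TCP orientation; "force": force on the tool from outside, world axes, zero at the start; "ft_torque": the same for the moment, N m; "finger_gap": finger opening in m; "gripper_force": force on a finger pad.
Only numpy, scipy, OpenCV 4.12 (cv2) and the standard library are available. Lean on these libraries where they do the work, as an engineer would, in place of code of your own. Each camera call takes 0.05 s, during which the arm holds its last target. There are 200 camera calls.

TASK

The little sprung bin on the ledge is locked shut by the steel pin standing in the guide on top of it. Draw the pin straight up about halfway out of its guide so that the bin tips open, without dragging, lifting or tipping the bin unit and without disturbing the other things. Finish still gripping the pin, holding it steady at that height, its lower end still inside the guide, so that the open bin can be emptied and pushed shut again.

Things in the scene. Friction and masses are not known exactly. Their poses are not given: they have to be found in the camera images.
- unit: Pale plastic tilt-out bin unit, 150 deep (x) x 160 wide (y) x 130 mm high to its flat roof, 1.6 kg, standing loose. Origin: on the ledge; box spans x -80 to +70 mm; x to its back, z up; opens to -x. Aluminium guide block 50 x 50 mm stands up through the roof at the front, centred at x -62, y 0, z 115 to 165 mm, with a vertical 13 mm through bore.
- bore_mouth (a point): Centre of the bore's upper mouth on the guide block's top, 165 mm above the ledge; z up along the bore. The bore is 50 mm long; the bin's tongue (8 mm thick, holed for the pin) lies 4 mm below its lower end. Fob, padlock, opener and coaster stand clear of the grasp.
- pin: Loose steel pin, 120 g, upright in the bore. Origin: its lower tip, z up. Shaft 12 mm diameter, z 0-72 mm; collar 30 mm diameter, z 72-78 (rests on the guide at the start); round knob 22 mm diameter, z 78-120. Raised 18 mm the tip leaves the bin's tongue, 22 mm it enters the guide's lower end, 72 mm it leaves the guide. Until 18 mm the bin presses it sideways, about 3 N, to the unit's front.
- pin_knob (a point): Point on the pin's axis where the fingers take the knob, 103 mm above the pin's tip (196 mm above the ledge at the start, 31 mm above the guide's top); z up along the pin. Any yaw of the grasp will do.
- bin (a joint): Tilt of the bin about its lower front edge, rad: 0 shut, 0.55 fully open (front panel leaning towards the unit's -x). A spring pushes it open by itself within about a second once the pin has left the tongue. While pinned it reads below 0.05.
- padlock: Bystander: brass padlock, 24 x 44 x 70 mm, standing beside the unit. Origin: underside centre.
- coaster: Bystander: glass coaster, 96 mm across, 7 mm thick. Origin: underside centre.
- fob: Bystander: black car fob, 70 x 36 x 14 mm, lying on the unit's roof behind the guide. Origin: underside centre.
- opener: Bystander: flat steel bottle opener, about 130 mm long, 6 mm thick. Origin: underside, near its middle.
- bowl: Bystander: stoneware key bowl, 150 mm across, 55 mm high. Origin: underside centre.
- torch: Bystander: yellow plastic torch lying down, 155 mm long, 43 mm across the head. Origin: on the ledge under its middle.
There are look-alikes about, which are no part of the job. Of the things that look like the unit, take the one that is farthest to the robot's left at the start.

How it is judged:
By the outcome, as a careful person would: the job done as asked, in the order asked, and still so for the second after the job is handed in, while the arm keeps its last pose, push and grip.
It also fails if it takes over 38 s, if anything falls off the work surface, if the arm or the gripper's body presses on something with over 40 N, if the wrist force passes 120 N, or if a joint passes its speed limit or range.

## Working session

There is one attempt and no reset: what is moved stays moved. The work goes in short steps, Python scripts to look and compute and a tool call to move; the robot and the scene stay as the last step left them, time stands still between calls to the robot, and variables do not carry over. Pictures are saved under pics/ and viewed, at most 10 in all, crops included, and the job is handed in when it is done.

Besides the shell and the picture viewer there is one more tool, called after ">>>" by a JSON object that holds its "name" and its "arguments". step_arm: Moves the arm, as the interface text tells. Its arguments: {"type":"object","properties":{"targets":{"type":"array"}},"required":["targets"]}

```bash
mkdir -p pics; cat > h.py <<'E'
import numpy as np, cv2
from plant import robot
from scipy.spatial.transform import Rotation as R
def cam(name):
    s=robot.read_state(); p,d=robot.camera(name); c=robot.get_calibration(name)
    if 'mount' in c:
        T=np.eye(4);T[:3,:3]=R.from_quat(s['tcp_rot']).as_matrix();T[:3,3]=s['position'];E=T@np.array(c['mount'])
    else: E=np.linalg.inv(np.array(c['extrinsics']))
    return p,d,c,E
def world(u,v,z,c,E):
    q=np.array([(u-c['cx'])/c['fx']*z,-(v-c['cy'])/c['fy']*z,-z,1]); return (E@q)[:3]
def ray_at_z(u,v,h,c,E):
    a=world(u,v,1,c,E);o=E[:3,3];t=(h-o[2])/(a[2]-o[2]);return o+t*(a-o)
def save(n,p): cv2.imwrite('pics/'+n,p[:,:,::-1])
E
python3 - <<'E'
from h import *
for n in ['scene','top']:
    p,d,c,E=cam(n); save(n+'0.png',p); print(n,[k for k in c],E[:3,3].round(3))
    for o in ['unit','pin']:
        for r in robot.recognise(o,n): print(o,np.round(r['extent']),round(r['confidence'],2))
    for o in ['pin_knob','bore_mouth']:
        for r in robot.pinpoint(o,n):
            u,v=r['pixel'];z=d[int(round(v)),int(round(u))]
            print(o,np.round(r['pixel'],1),round(r['confidence'],2),world(u,v,z,c,E).round(3))
im=[cv2.imread(f'pics/{n}0.png') for n in('scene','top')]
print(robot.read_state()['t'])
E
```

```text
scene ['fx', 'fy', 'cx', 'cy', 'extrinsics'] [1.149 0.099 1.049]
unit [235. 189.  72.  76.] 0.9
unit [145.  98.  68.  63.] 0.88
unit [132. 153.  75.  77.] 0.68
unit [261. 183.  10.  17.] 0.63
pin [262. 184.   9.  18.] 0.44
pin_knob [267.4 186.2] 0.49 [0.525 0.07  0.214]
bore_mouth [164.5 120.8] 0.9 [ 0.257 -0.305  0.164]
bore_mouth [178.1 161.8] 0.86 [ 0.43  -0.215  0.165]
bore_mouth [221.4 247.5] 0.26 [ 0.624 -0.055  0.007]
top ['fx', 'fy', 'cx', 'cy', 'extrinsics'] [ 0.301 -0.016  1.857]
unit [214. 145.  20.   9.] 0.74
unit [295. 233.  69.  46.] 0.68
unit [288. 159.  60.  57.] 0.66
unit [197. 135.  56.  54.] 0.56
pin [229. 172.   5.   6.] 0.6
pin [254. 145.  31.  17.] 0.53
pin_knob [227.4 172.2] 0.61 [0.52  0.07  0.207]
pin_knob [222.3 146.7] 0.4 [0.619 0.093 0.144]
bore_mouth [307.9 199.4] 0.84 [ 0.437 -0.205  0.164]
bore_mouth [226.1 173.4] 0.65 [0.516 0.074 0.213]
bore_mouth [339.8 252.8] 0.61 [ 0.255 -0.339  0.02 ]
0.5
```

View pics/scene0.png

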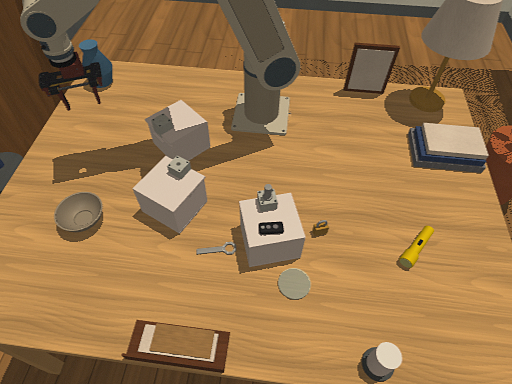

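View pics/top0.png

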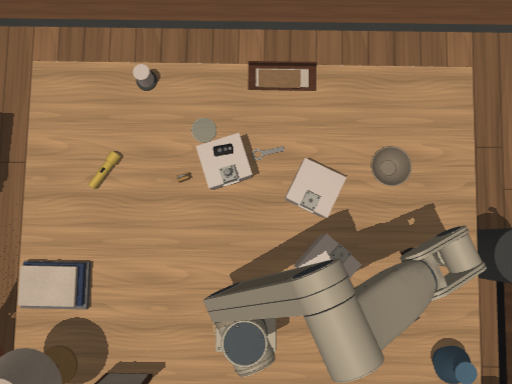

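The three look-alikes in the scene picture are at (271,228), with pin and fob (y≈+0.07), at (170,193) (y≈-0.21) and at (180,130) (y≈-0.3). The one farthest to the robot's left is (271,228), in the top view at (225,162). I'll check it in a crop.

```bash
python3 - <<'E'
from h import *
for n in ['scene','top']:
    p,d,c,E=cam(n)
    v,u=np.mgrid[0:384,0:512]
    q=np.stack([(u-c['cx'])/c['fx']*d,-(v-c['cy'])/c['fy']*d,-d,np.ones_like(d)],-1)@E.T
    q=q[...,:3]; near=(abs(q[...,0]-.52)<.25)&(abs(q[...,1]-.07)<.15)&(d>0)
    k=near&(q[...,2]>.178)&(q[...,2]<.23); print(n,'knob',k.sum(),np.median(q[k],0).round(4),q[k].min(0).round(3),q[k].max(0).round(3))
    g=near&(abs(q[...,2]-.165)<.004); print('guide',g.sum(),cv2.minAreaRect(q[g][:,:2].astype(np.float32)))
    r=near&(abs(q[...,2]-.13)<.005); print('roof',r.sum(),cv2.minAreaRect(q[r][:,:2].astype(np.float32)))
    if n=='scene': a=cv2.resize(p[170:280,190:340],None,fx=4,fy=4,interpolation=2); save('crop.png',a)
s=robot.read_state(); print(R.from_quat(s['tcp_rot']).as_matrix().round(3), s['force'])
print(robot.get_calibration('wrist'))
E
```

```text
scene knob 92 [0.5322 0.071  0.2067] [0.516 0.061 0.178] [0.537 0.081 0.218]
guide 166 ((0.5248740911483765, 0.07041928172111511), (0.052614256739616394, 0.050197720527648926), 17.886417388916016)
roof 2094 ((0.5755317807197571, 0.08737465739250183), (0.16169628500938416, 0.16042129695415497), 18.348339080810547)
top knob 43 [0.5198 0.0708 0.2101] [0.51  0.061 0.179] [0.535 0.079 0.221]
guide 104 ((0.5228789448738098, 0.07023689150810242), (0.05133913457393646, 0.04939663037657738), 17.77349281311035)
roof 1174 ((0.5739388465881348, 0.08721455931663513), (0.1583205610513687, 0.1602460741996765), 18.879365921020508)
[[ 0.898  0.439  0.   ]
 [ 0.439 -0.898 -0.   ]
 [ 0.     0.    -1.   ]] [-0.59539677  0.08705808 -0.04115891]
{'fx': 274.9284001453905, 'fy': 274.9284001453905, 'cx': 256.7975206559309, 'cy': 188.807725939791, 'mount': array([[ 1.25034522e-04,  9.67546998e-01,  2.52691098e-01,
         6.87933049e-02],
       [ 9.99999833e-01, -2.63683163e-04,  5.14823645e-04,
        -9.63962281e-05],
       [ 5.64746460e-04,  2.52690991e-01, -9.67546869e-01,
        -1.50959521e-01],
       [ 0.00000000e+00,  0.00000000e+00,  0.00000000e+00,
         1.00000000e+00]])}
```

View pics/crop.png

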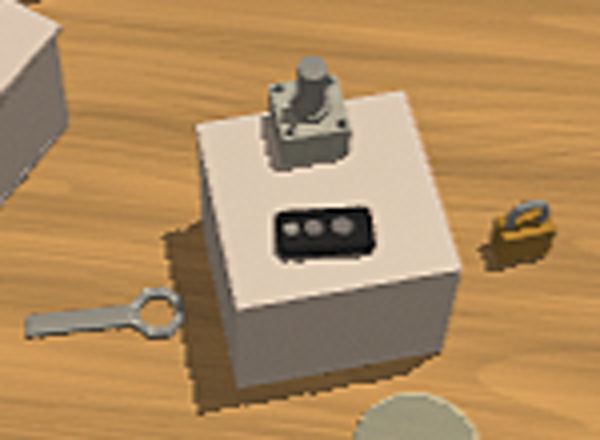

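The crop shows the pin standing in the guide at (312,85), with the fob behind it at (325,232) and the padlock to the right at (525,235). It is the right unit, its yaw is about 18° and the pin is at about (0.523, 0.070). I'll move above it.

>>> {"name": "step_arm", "arguments": {"targets": [[0,0,0.12,0,0,0,100],[0,0,0.12,0,0,0,100],[0,0,0.06,0,0,0,100],[0.0365,0.0928,0,0,0,-0.0013,100],[0.0365,0.0928,0,0,0,-0.0013,100],[0.0365,0.0928,0,0,0,-0.0013,100],[0.0365,0.0928,0,0,0,-0.0013,100],[0.0365,0.0928,0,0,0,-0.0013,100],[0.0365,0.0928,0,0,0,-0.0013,100],[0.0365,0.0928,0,0,0,-0.0013,100],[0.0365,0.0928,0,0,0,-0.0013,100],[0.0365,0.0928,0,0,0,-0.0013,100],[0.0365,0.0928,0,0,0,-0.0013,100],[0.0365,0.0928,0,0,0,-0.0013,100],[0.0365,0.0928,0,0,0,-0.0013,100],[0.0365,0.0928,0,0,0,-0.0013,100],[0.0365,0.0928,0,0,0,-0.0013,100],[0.0365,0.0928,0,0,0,-0.0013,100],[0.0365,0.0928,0,0,0,-0.0013,100],[0.0365,0.0928,0,0,0,-0.0013,100]]}}

```text
t: 2.6
position: [0.5231, 0.0713, 0.3539]
tcp_rot: [0.988, 0.157, 0.0, 0.0]
force: [-0.5, -1.5, 0.4]
finger_gap: 0.0879
gripper_force: 0.0
```

>>> {"name": "step_arm", "arguments": {"targets": [[0,0,0,0,0,0,100],[0,0,0,0,0,0,100]]}}

```text
t: 2.8
position: [0.5227, 0.0702, 0.3534]
tcp_rot: [0.987, 0.158, -0.0, 0.0]
force: [-0.5, -0.6, -0.3]
finger_gap: 0.0882
gripper_force: 0.0
```

```bash
cat > m.py <<'E'
from h import *
def knob(name):
    p,d,c,E=cam('wrist'); save(name,p); s=robot.read_state()
    print('t',s['t'],'pos',s['position'].round(4) if hasattr(s['position'],'round') else s['position'],'F',np.round(s['force'],2),'gap',s['finger_gap'],'gf',s['gripper_force'])
    Rm=R.from_quat(s['tcp_rot']).as_matrix();print('yaw',np.degrees(np.arctan2(Rm[1,0],Rm[0,0])).round(2),'zax',Rm[:,2].round(4))
    v,u=np.mgrid[0:384,0:512]
    q=(np.stack([(u-c['cx'])/c['fx']*d,-(v-c['cy'])/c['fy']*d,-d,np.ones_like(d)],-1)@E.T)[...,:3]
    near=(np.hypot(q[...,0]-.523,q[...,1]-.07)<.045)&(d>0)
    for nm,lo,hi in (('top',.209,.217),('body',.182,.205),('guide',.161,.1675)):
        k=near&(q[...,2]>lo)&(q[...,2]<hi)
        if k.sum()>5: 
            t=(q[k]-np.array(s['position']))@Rm
            print(nm,k.sum(),q[k].mean(0).round(4),'rect',np.round(cv2.minAreaRect(q[k][:,:2].astype(np.float32))[0],4),'tool range',t.min(0).round(4),t.max(0).round(4))
    for o in ['pin_knob','bore_mouth']:
        for r in robot.pinpoint(o,'wrist'):
            u0,v0=r['pixel']; print(o,np.round(r['pixel'],1),round(r['confidence'],2),ray_at_z(u0,v0,.196 if o=='pin_knob' else .165,c,E).round(4))
E
python3 -c "from m import *; knob('w1.png')"
```

```text
t 2.85 pos [0.5224 0.0695 0.3535] F [-0.14 -0.09  0.18] gap 0.08784271267635826 gf 0.0
yaw 18.15 zax [-6.e-04 -4.e-04 -1.e+00]
top 300 [0.5247 0.0717 0.2127] rect [0.5245 0.0714] tool range [-0.0076 -0.0117  0.1385] [0.013  0.0092 0.1436]
body 59 [0.5321 0.0741 0.1938] rect [0.5303 0.0742] tool range [ 0.0041 -0.0123  0.1492] [0.0133 0.0088 0.1709]
guide 1054 [0.5266 0.0722 0.1648] rect [0.524  0.0715] tool range [-0.0228 -0.0267  0.186 ] [0.0274 0.0237 0.1924]
pin_knob [259.4 178.6] 0.88 [0.5237 0.0677 0.196 ]
bore_mouth [255.7 171.5] 0.77 [0.5245 0.0726 0.165 ]
```

View pics/w1.png

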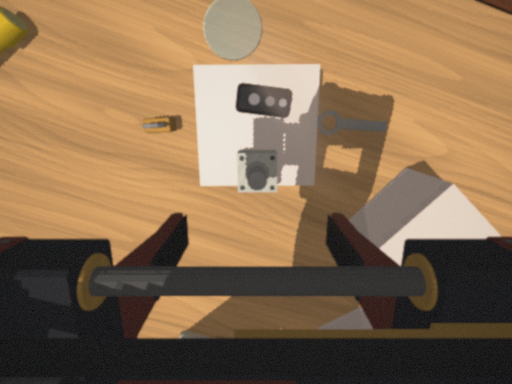

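The knob is at (257,175) on the guide, slightly off the tool centre: tool x +2.5 mm, tool y -1.4 mm. I'll correct that and descend.

>>> {"name": "step_arm", "arguments": {"targets": [[0.005,0.005,-0.05,0,0,0,100],[0,0,-0.05,0,0,0,100],[0,0,-0.05,0,0,0,100],[0,0,-0.05,0,0,0,100],[0,0,-0.05,0,0,0,100],[0,0,-0.05,0,0,0,80],[0,0,-0.05,0,0,0,60],[0,0,-0.05,0,0,0,42],[0,0,-0.01,0,0,0,42],[0,0,0,0,0,0,42],[0,0,0,0,0,0,42],[0,0,0,0,0,0,42]]}}

```text
t: 4.15
position: [0.5255, 0.0714, 0.1908]
tcp_rot: [0.988, 0.157, 0.001, 0.0]
force: [0.5, 0.6, 0.0]
finger_gap: 0.0379
gripper_force: 0.0
```

```bash
python3 -c "from m import *; knob('w2.png')"
```

```text
t 4.2 pos [0.5254 0.0716 0.1907] F [-0.55  0.82  0.85] gap 0.03710640354980699 gf 0.0
yaw 18.09 zax [ 1.9e-03  2.0e-04 -1.0e+00]
top 1458 [0.5285 0.0728 0.2127] rect [0.5275 0.0725] tool range [-0.0073 -0.0293 -0.0262] [ 0.0122  0.0286 -0.0183]
body 1308 [0.5321 0.0738 0.1943] rect [0.5264 0.0721] tool range [-0.0098 -0.028  -0.0143] [0.0122 0.0276 0.0087]
guide 2595 [0.532  0.0741 0.1649] rect [0.524  0.0711] tool range [-0.0272 -0.0253  0.0232] [0.0238 0.0246 0.0298]
pin_knob [255.9 242.6] 0.78 [0.5239 0.0716 0.196 ]
```

View pics/w2.png

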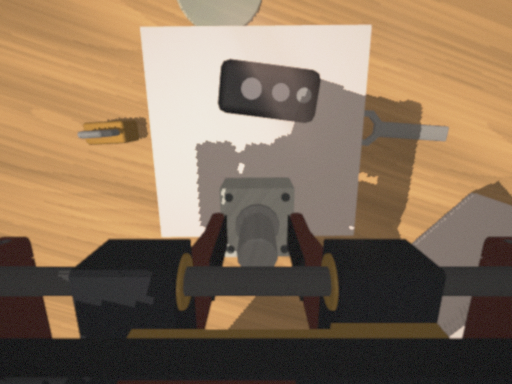

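The fingers straddle the knob at (257,240), centred to well under 1 mm. I'll close gradually and watch the force.

>>> {"name": "step_arm", "arguments": {"targets": [[-0.003,-0.001,-0.006,0,0,0,32],[0,0,0,0,0,0,28],[0,0,0,0,0,0,26.5],[0,0,0,0,0,0,26.5],[0,0,0,0,0,0,26.5]]}}

```text
t: 4.8
position: [0.5236, 0.0712, 0.1873]
tcp_rot: [0.988, 0.157, 0.0, 0.0]
force: [-0.1, 0.4, -0.2]
finger_gap: 0.0233
gripper_force: 0.0
```

>>> {"name": "step_arm", "arguments": {"targets": [[0,0,0,0,0,0,25.5],[0,0,0,0,0,0,25.5],[0,0,0,0,0,0,25]]}}

```text
t: 5.1
position: [0.5236, 0.071, 0.1873]
tcp_rot: [0.988, 0.157, 0.0, 0.0]
force: [0.7, -1.2, 0.2]
finger_gap: 0.0221
gripper_force: 0.9
```

>>> {"name": "step_arm", "arguments": {"targets": [[0,0,0,0,0,0,24.5],[0,0,0,0,0,0,24.5]]}}

```text
t: 5.3
position: [0.5237, 0.071, 0.1873]
tcp_rot: [0.988, 0.157, 0.0, 0.0]
force: [1.1, -2.2, 0.7]
finger_gap: 0.0216
gripper_force: 11.1
```

```bash
python3 -c "
from m import *; knob('w3.png')
F=[]
for i in range(3):
    robot.camera('wrist'); F.append(robot.read_state()['force'])
f=np.mean(F,0);print(f.round(2), np.round(robot.read_state()['ft_torque'],2))"
```

```text
t 5.35 pos [0.5237 0.071  0.1873] F [ 0.85 -3.62  0.2 ] gap 0.02145123608851416 gf 11.090928465127945
yaw 18.1 zax [ 2.e-04 -3.e-04 -1.e+00]
top 1463 [0.5283 0.0728 0.2127] rect [0.5271 0.0725] tool range [-0.0045 -0.0217 -0.0297] [ 0.0121  0.0209 -0.0217]
body 1119 [0.5328 0.0743 0.1945] rect [0.5308 0.0751] tool range [-0.0098 -0.02   -0.0177] [0.0122 0.0194 0.0053]
guide 1900 [0.5399 0.0764 0.1649] rect [0.5344 0.0747] tool range [-0.0027 -0.0252  0.0198] [0.0255 0.0249 0.0263]
pin_knob [255.4 243.9] 0.62 [0.5229 0.0717 0.196 ]
[ 0.75 -3.3   0.45] [-0.67 -0.12 -0.05]
```

The tool is being pushed with about 3.4 N toward -y, so I'll relieve it with a half-millimetre shift while closing.

>>> {"name": "step_arm", "arguments": {"targets": [[0.0004,-0.0012,0,0,0,0,24.5],[0,0,0,0,0,0,24.5],[0,0,0,0,0,0,24.5]]}}

```text
t: 5.9
position: [0.5237, 0.0709, 0.1873]
tcp_rot: [0.988, 0.157, -0.0, -0.0]
force: [-1.3, -0.3, 0.5]
finger_gap: 0.0218
gripper_force: 11.0
```

```bash
cat > f.py <<'E'
from h import *
F=[];M=[]
for i in range(4):
    robot.camera('wrist'); s=robot.read_state(); F.append(s['force']);M.append(s['ft_torque'])
print(s['t'],np.round(s['position'],4),np.mean(F,0).round(2),np.mean(M,0).round(2),'tool',(R.from_quat(s['tcp_rot']).inv().apply(np.mean(F,0))).round(2),s['finger_gap'],s['gripper_force'])
E
python3 f.py
```

```text
6.1 [0.5237 0.0709 0.1873] [-0.08  0.48  1.3 ] [-0.06  0.03  0.03] tool [ 0.08 -0.49 -1.3 ] 0.02183911223056044 10.992165952920914
```

Balanced now. I'll close fully and check the force again.

>>> {"name": "step_arm", "arguments": {"targets": [[0,0,0,0,0,0,20],[0,0,0,0,0,0,10],[0,0,0,0,0,0,0],[0,0,0,0,0,0,0]]}}

```text
t: 6.5
position: [0.5237, 0.0709, 0.1873]
tcp_rot: [0.988, 0.157, -0.0, -0.0]
force: [-0.6, 1.1, 2.0]
finger_gap: 0.0216
gripper_force: 30.0
```

```bash
python3 f.py
```

```text
6.7 [0.5237 0.0708 0.1873] [-0.9   1.13  1.5 ] [ 0.23  0.1  -0.02] tool [-0.51 -1.35 -1.5 ] 0.021323653633818766 29.99961018562317
```

>>> {"name": "step_arm", "arguments": {"targets": [[0,0,0.003,0,0,0,0],[0,0,0.003,0,0,0,0],[0,0,0.004,0,0,0,0],[0,0,0,0,0,0,0]]}}

```text
t: 7.1
position: [0.5236, 0.0707, 0.1912]
tcp_rot: [0.988, 0.157, -0.0, -0.0]
force: [1.2, 0.8, -4.9]
finger_gap: 0.0216
gripper_force: 30.0
```

```bash
python3 f.py
```

```text
7.3 [0.5236 0.0707 0.1912] [ 0.83  1.14 -6.46] [ 0.22 -0.29 -0.03] tool [ 1.14 -0.82  6.46] 0.02159108333547149 29.99800533056259
```

>>> {"name": "step_arm", "arguments": {"targets": [[0.0007,0,0.003,0,0,0,0],[0,0,0.004,0,0,0,0],[0,0,0.004,0,0,0,0],[0,0,0.004,0,0,0,0]]}}

```text
t: 7.7
position: [0.5238, 0.0707, 0.1974]
tcp_rot: [0.988, 0.157, -0.0, -0.0]
force: [1.0, 0.4, -5.8]
finger_gap: 0.0216
gripper_force: 30.0
```

```bash
python3 f.py
```

```text
7.9 [0.524  0.0707 0.1976] [-0.89  1.07 -2.59] [ 0.25  0.19 -0.01] tool [-0.51 -1.29  2.59] 0.021562540854499455 29.999702274799347
```

>>> {"name": "step_arm", "arguments": {"targets": [[0,0.0004,0.005,0,0,0,0],[0,0,0.005,0,0,0,0],[0,0,0.005,0,0,0,0],[0,0,0.005,0,0,0,0],[0,0,0.005,0,0,0,0],[0,0,0.005,0,0,0,0],[0,0,0.005,0,0,0,0]]}}

```text
t: 8.6
position: [0.5244, 0.0709, 0.2118]
tcp_rot: [0.988, 0.157, 0.001, 0.0]
force: [-0.2, -0.1, 0.1]
finger_gap: 0.0213
gripper_force: 30.0
```

```bash
python3 f.py
```

```text
8.8 [0.5241 0.0709 0.2113] [ 0.05 -0.3  -1.21] [ 0.02  0.01 -0.  ] tool [-0.05  0.3   1.21] 0.02151050113414456 29.99906212091446
```

Only the pin's own weight of 1.2 N remains, so it is free of the tongue. The lift so far is 24 mm; I'll raise it to 36 mm and wait for the bin.

>>> {"name": "step_arm", "arguments": {"targets": [[0,0,0.005,0,0,0,0],[0,0,0.005,0,0,0,0],[0,0,0.005,0,0,0,0],[0,0,0.005,0,0,0,0],[0,0,0.005,0,0,0,0],[0,0,0.005,0,0,0,0],[0,0,0,0,0,0,0],[0,0,0,0,0,0,0],[0,0,0,0,0,0,0],[0,0,0,0,0,0,0],[0,0,0,0,0,0,0],[0,0,0,0,0,0,0],[0,0,0,0,0,0,0],[0,0,0,0,0,0,0],[0,0,0,0,0,0,0],[0,0,0,0,0,0,0]]}}

```text
t: 10.4
position: [0.524, 0.0709, 0.2233]
tcp_rot: [0.988, 0.157, -0.0, -0.0]
force: [0.4, 0.5, -1.1]
finger_gap: 0.0216
gripper_force: 30.0
```

```bash
python3 f.py; python3 - <<'E'
from h import *
p,d,c,E=cam('scene'); q,_,_,_=cam('wrist')
a=cv2.resize(p[150:300,180:345],(400,364)); b=cv2.resize(q,(400,300)); b=np.vstack([b,np.zeros((64,400,3),np.uint8)]); save('fin.png',np.hstack([a,b]))
v,u=np.mgrid[0:384,0:512]
x=(np.stack([(u-c['cx'])/c['fx']*d,-(v-c['cy'])/c['fy']*d,-d,np.ones_like(d)],-1)@E.T)[...,:3]
r=(abs(x[...,0]-.55)<.2)&(abs(x[...,1]-.07)<.15)&(abs(x[...,2]-.13)<.005)&(d>0); print(r.sum(),cv2.minAreaRect(x[r][:,:2].astype(np.float32)))
E
```

```text
10.6 [0.524  0.0709 0.2233] [-0.23  0.15 -1.01] [-0.01  0.    0.01] tool [-0.17 -0.21  1.01] 0.0212522145230582 29.999157786369324
2089 ((0.5759477019309998, 0.08782672137022018), (0.15965020656585693, 0.1605468988418579), 18.38933753967285)
```

View pics/fin.png

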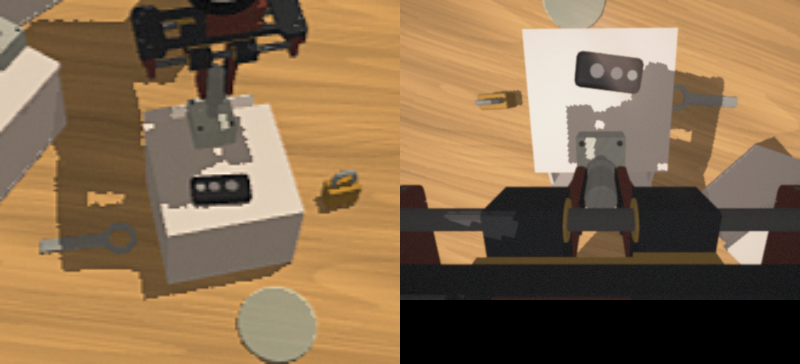

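The unit has not moved (under 1 mm), and a grey panel shows in front of it at (600,180). I'll confirm the bin's opening by depth.

```bash
python3 - <<'E'
from h import *
a=np.radians(18.2); ex=np.array([np.cos(a),np.sin(a)]); ey=np.array([-ex[1],ex[0]]); o=np.array([.5240,.0709])+.062*ex
for n in ('wrist','top','scene'):
    p,d,c,E=cam(n); v,u=np.mgrid[0:384,0:512]
    x=(np.stack([(u-c['cx'])/c['fx']*d,-(v-c['cy'])/c['fy']*d,-d,np.ones_like(d)],-1)@E.T)[...,:3][d>0]
    X=(x[:,:2]-o)@ex; Y=(x[:,:2]-o)@ey
    k=(X<-.09)&(X>-.17)&(abs(Y)<.075)&(x[:,2]>.03)&(x[:,2]<.14)
    print(n,k.sum(),[(round(l,3),int(((X[k]>l)&(X[k]<l+.01)).sum()),np.median(x[k,2][(X[k]>l)&(X[k]<l+.01)]).round(3)) for l in np.arange(-.17,-.09,.01) if ((X[k]>l)&(X[k]<l+.01)).any()])
print(robot.read_state()['t'])
E
```

```text
wrist 1055 [(np.float64(-0.13), 364, np.float64(0.084)), (np.float64(-0.12), 598, np.float64(0.074)), (np.float64(-0.11), 87, np.float64(0.093)), (np.float64(-0.1), 6, np.float64(0.098))]
top 68 [(np.float64(-0.14), 5, np.float64(0.094)), (np.float64(-0.13), 17, np.float64(0.086)), (np.float64(-0.12), 17, np.float64(0.071)), (np.float64(-0.11), 15, np.float64(0.057)), (np.float64(-0.1), 14, np.float64(0.042))]
scene 141 [(np.float64(-0.14), 6, np.float64(0.092)), (np.float64(-0.13), 126, np.float64(0.089)), (np.float64(-0.12), 9, np.float64(0.088))]
10.85
```

The panel leans out by about 0.55 rad, so the bin is fully open.

```bash
python3 -c "
from plant import robot; print(robot.job_done())"
```

```text
the job is handed in; nothing more can be done
None
```

I drew the pin 36 mm up and am still gripping it, lower end inside the guide; the bin is fully open, the unit shifted less than 1 mm, and the job was handed in at about 11 s.

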